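# Clear the fuse box lid into the parts bin and hold it open

## Task

Three roller bearings have been left lying on the tray-like lid of the fuse box. Set the loose parts bin close up against the hinge side of the box, under the overhanging lip of the shut lid and with its grip lug on the side away from the box, then raise the lid steadily by its bar handle so that the bearings slide off over the hinge side into the bin; do not touch the bearings with the gripper. Finish still holding the lid open at 60 degrees (measured from shut) so that a colleague can change a fuse: it falls shut when let go, so do not release it or prop it, and leave the other things on the counter where they are.

Things in the scene. Friction and masses are not known exactly. Their poses are not given: they have to be found in the camera images.
- fusebox: Grey painted steel fuse box, fixed to the counter: 170 mm (its x) x 150 mm (its y) x 94 mm high, open at the top, covered by the lid. Origin: centre of its underside. Its +y side is the hinge side (lid hinge and lip); the bar handle is on its -y side. It may be turned up to 18 degrees about the vertical.
- lid (a joint): Angle of the lid in rad: 0 shut (level), grows as the handle side is raised, stop at 1.45; 60 degrees is 1.047. No spring, little friction: it falls shut when let go. Lid with handle about 0.6 kg; raising it takes about 2 to 5 N at the handle.
- lid_hinge (a point): Middle of the lid's hinge line, 94 mm above the counter, on the top edge of the box's +y wall; the line runs along the box's x. Axes turn with the lid (shut: equal to the box's). The lid is an aluminium tray, 160 mm along the hinge, plate 6 mm thick with its underside at the hinge height, reaching 150 mm to the -y side; rims 14 mm high on its ends and -y side.
- lid_lip (a point): Middle of the lid's lip edge (underside): the plate runs on 35 mm beyond the hinge on the +y side and has no rim there, so the bearings slide off over it. With the lid at 60 degrees it has swung down to about 64 mm above the counter, above the rim of the bin.
- lid_handle (a point): Centre of the bar handle: round steel bar, 12 mm diameter, 120 mm long, parallel to the hinge line, 195 mm from it and 6 mm above its plane (100 mm above the counter when shut), on an arm at each end. Free gap of 39 mm between bar and lid edge: open the fingers to about 40 mm only when gripping across it from above. The bar can turn between the fingers.
- bin: Loose grey plastic parts bin, open at the top: 190 mm (its x) x 130 mm (its y) x 45 mm high, walls 4 mm, about 0.35 kg. Origin: centre of its underside. Its +y long wall carries the grip lug; its -y long wall goes against the box. It stands to the left (+y) of the box at the start, turned at most 20 degrees.
- bin_lug (a point): Grip lug in the middle of the bin's +y wall: upright block 50 mm (bin x) x 10 mm (bin y) and 70 mm high from the counter (25 mm higher than the bin's rim). This point: 66 mm from the bin's centre in +y and 50 mm above its underside, 20 mm below the lug's top. Grip it across its 10 mm, one finger inside the bin.
- bin_spot (a point): Point on the counter on the hinge side of the box, 145 mm from the box's centre along the box's +y: with the bin's origin here and its axes parallel to the box's, the bin stands 5 mm off the box, centred under the lip.
- bearing1_center (a point): Centre of a squat steel roller bearing, 36 mm diameter, 14 mm high, about 0.06 kg, lying flat on the lid.
- bearing1: The same bearing; origin at the centre of its underside. It slides off when the lid is raised to somewhere between 25 and 40 degrees.
- bearing2_center (a point): Centre of a squat steel roller bearing, 36 mm diameter, 14 mm high, about 0.06 kg, lying flat on the lid.
- bearing2: The same bearing; origin at the centre of its underside. It slides off when the lid is raised to somewhere between 25 and 40 degrees.
- bearing3_center (a point): Centre of a squat steel roller bearing, 36 mm diameter, 14 mm high, about 0.06 kg, lying flat on the lid.
- bearing3: The same bearing; origin at the centre of its underside. It slides off when the lid is raised to somewhere between 25 and 40 degrees.
- switch_panel: Bystander, loose, to be left where it is: green plastic rocker switch panel, 60 x 120 x 41 mm. Origin: centre of its underside.
- pulse_sensor: Bystander, loose, to be left where it is: dull aluminium pulse sensor standing upright, 34 mm diameter, 75 mm high. Origin: centre of its underside.
- fuse_holder: Bystander, loose, to be left where it is: cream ceramic fuse holder, 50 x 30 x 40 mm. Origin: centre of its underside.
- speed_probe: Bystander, loose, to be left where it is: blue anodised speed probe lying, about 90 x 22 x 22 mm. Origin: centre of its underside.
- screwdriver: Bystander, loose, to be left where it is: screwdriver lying on the counter, about 200 mm long. Origin: on its axis.
- mug: Bystander, loose, to be left where it is: white mug, 76 mm diameter, 90 mm high. Origin: centre of its underside.
- grease_tin: Bystander, loose, to be left where it is: low steel grease tin, 70 mm diameter, 60 mm high. Origin: centre of its underside.
Things that resemble listed ones, but are neither listed nor needed, are in the scene too. Leave any green look-alike of the bearing3 alone. Leave any purple look-alike of the bin alone.

How it is judged:
By the outcome, as a careful person would: the job done as asked, in the order asked, and still so for the second after the job is handed in, while the arm keeps its last pose, push and grip.
It also fails if it takes over 64 s, if anything falls off the work surface, if the arm or the gripper's body presses on something with over 40 N, if the wrist force passes 120 N, or if a joint passes its speed limit or range.

## Robot

A 6-joint arm with a two-finger parallel gripper is mounted at the origin on the work surface. World frame = base frame: x ahead of the robot, y to its left, z up, the work surface at z = 0. Lengths are in m, angles in degrees, forces in N, time in s.
With the tool pointing down it reaches from about 0.4 to 0.825 m from the base axis. Payload 7 kg.
Tool frame: the origin (TCP) lies at the very end of the fingers, on their centre line; the grasp point (between the pads) lies 19 mm behind it; z points along the fingers, y is the line along which they close (so a half turn about z gives the same grasp; the last joint's range is limited). The gripper opens to 88 mm and grips with 3 to 60 N. Pads are 19 mm wide; open, the fingers measure 130 mm over their backs; the gripper's body (78 mm by 193 mm) begins 47 mm behind the grasp point.
Start: joints at [83.715, 20.546, 0.682, 0, -70.136, -16.507], TCP at [0.261, 0.622, 0.227] pointing down, gripper open.
Joint ranges: [-176.03, 176.03], [-82.01, 121.73], [-58.28, 71.71], [-173.87, 95.51], [-174.79, -0.11], [-173.66, 173.66]. Speed limits (degrees/s): [136.94, 136.94, 172.46, 180, 180, 180].

## Interface

Orientations are given as [roll, pitch, yaw] about the fixed x, y, z axes, in that order (R = Rz(yaw) Ry(pitch) Rx(roll)).
In Python, from plant import ctrl gives the robot as it stands.
- The arm moves only by the tool carry_out, never from a script. Its argument "deltas" is a list that holds one entry, the list of rows, each a list of 5 numbers: the shift along the tool's x, y, z scaled (see below), then the turn about the tool's z scaled (see below), then the opening, from -1 (shut) to 1 (fully open). A call has 1 to 5 rows; each row is the pose to reach, as a shift and turn from the pose commanded when the call began, along the tool's axes at that moment, turning the shorter way round; what a row does not reach only later rows make up. The controller multiplies each number of a shift by 20 cm and each number of a turn by 2 pi rad. A row lasts 1/10 s, in which the tool goes at most 50 mm and 8.59 degrees, less where a joint would pass 70% of its speed; a pose out of reach is approached as far as the arm can. A call with a number of a shift or a turn outside -1 to 1 is refused whole. A call with a gripper value outside its range is refused whole. The fingers move at their own pace and stop on an object; the grip force is fixed at half the most. Time passes only in rows, so rows that repeat a pose let the fingers close. It gives the time, the measured TCP pose, the force, the opening and the grip force at its end, in the units of the state.
- ctrl.get_obs(): the state, without advancing time (a new reading comes with each control period).
- ctrl.snapshot(name): name is "side" or "top"; returns a dict with "color" (480x640x3 uint8, red, green, blue), "camera_matrix" (3x3 intrinsics, pixels), "k1" (the pictures are not rectified: a ray, as slopes to the right and down, at radius r is drawn at 1 + k1 r^2 times it, then the intrinsics apply), "R" (3x3) and "t" (3): a world point X has camera coordinates R X + t. Camera axes: x right, y down, z forward; pixel columns grow to the right and rows downward; lengths in m; the calibration is good to about 2 mm. A picture is of the moment at which its call begins. There is no depth.
- ctrl.close_job(): hands the job in; it is judged then, once.
Trained networks look in a picture, given as the dict that the camera call returned (one of the last four; its "shot" number tells which), for a name from the list of things; names that differ only in an ending like _2 or _b are one class to them, and where a whole thing is asked for, a point or a joint stands for the part that bears it (a point fixed in the world has none). Each returns a list of dicts, best first, with "p" (0 to 1); they miss things now and then, are a little off and sometimes report something else, mostly with a low value. They report only what shows in the picture. A call takes as long as a camera call. They do not tell look-alikes from the thing itself.
- ctrl.search_frame(picture, name): "centre" ([column, row] in pixels, amid what is visible of it).
- ctrl.silhouettes(picture, name): "mask" (480x640 bool, what is visible of it) and "centre" ([column, row] in pixels, amid what is visible of it).
- ctrl.spot_point(picture, name): "centre" ([column, row] in pixels: a listed point, or the origin of a listed thing).
The state is a dict: "clock": time; "joint_pos": joint angles; "qvel": joint speeds; "tau": joint torques, N m; "tool_pos": TCP position; "orientation": TCP orientation; "force": force on the tool from outside, world axes, zero at the start; "moment": the same for the moment, N m; "opening": finger opening in m; "gripper_force": force on a finger pad.
Only numpy, scipy, OpenCV 4.12 (cv2) and the standard library are available. Lean on these libraries where they do the work, as an engineer would, in place of code of your own. Each camera call takes 0.05 s, during which the arm holds its last target. There are 200 camera calls.

## Working session

There is one attempt and no reset: what is moved stays moved. The work goes in short steps, Python scripts to look and compute and a tool call to move; the robot and the scene stay as the last step left them, time stands still between calls to the robot, and variables do not carry over. Pictures are saved under pics/ and viewed, at most 10 in all, crops included, and the job is handed in when it is done.

Besides the shell and the picture viewer there is one more tool, called after "Emit:" by a JSON object that holds its "op" and its "data". carry_out: Moves the arm, as the interface text tells. Its arguments: {"type":"object","properties":{"deltas":{"type":"array"}},"required":["deltas"]}

```bash
mkdir -p pics; cat > h.py <<'E'
import numpy as np, cv2
from plant import ctrl
from scipy.spatial.transform import Rotation as Ro
def snap(n,save=None):
    p=ctrl.snapshot(n)
    if save: cv2.imwrite('pics/'+save,p['color'][:,:,::-1])
    return p
def ray(p,uv):
    K=np.array(p['camera_matrix']);d=np.array([(uv[0]-K[0,2])/K[0,0],(uv[1]-K[1,2])/K[1,1]])
    s=d.copy()
    for _ in range(20): s=d/(1+p['k1']*(s@s))
    R=np.array(p['R']);t=np.array(p['t'])
    return -R.T@t, R.T@np.array([s[0],s[1],1])
def onz(p,uv,z):
    c,d=ray(p,uv); return c+d*(z-c[2])/d[2]
def tri(ps,uvs):
    A=np.zeros((3,3));b=np.zeros(3);L=[]
    for p,uv in zip(ps,uvs):
        c,d=ray(p,uv);d=d/np.linalg.norm(d);M=np.eye(3)-np.outer(d,d);A+=M;b+=M@c;L.append((c,M))
    x=np.linalg.solve(A,b); return x,[np.linalg.norm(M@(x-c)) for c,M in L]
def proj(p,X):
    x=np.array(p['R'])@X+np.array(p['t']);s=x[:2]/x[2];s=s*(1+p['k1']*(s@s));K=np.array(p['camera_matrix'])
    return np.array([K[0,0]*s[0]+K[0,2],K[1,1]*s[1]+K[1,2]])
E
python3 - <<'E'
from h import *
np.set_printoptions(precision=3,suppress=True)
T=snap('top','top0.png');S=snap('side','side0.png')
for n in ['fusebox','lid_hinge','lid_lip','lid_handle','bin','bin_lug','bin_spot','bearing1_center','bearing2_center','bearing3_center']:
    for nm,p in (('T',T),('S',S)):
        print(n,nm,[(np.round(d['centre'],1).tolist(),round(d['p'],2)) for d in ctrl.spot_point(p,n)][:5])
print(ctrl.get_obs())
E
```

```text
fusebox T [([350.7, 210.9], 0.74), ([187.5, 223.8], 0.69), ([490.4, 169.4], 0.27), ([432.3, 332.1], 0.26)]
fusebox S [([351.9, 266.8], 0.81), ([325.7, 218.6], 0.23)]
lid_hinge T [([319.9, 201.1], 0.89)]
lid_hinge S [([335.5, 225.9], 0.93)]
lid_lip T [([306.0, 197.5], 0.57)]
lid_lip S [([328.3, 215.8], 0.79), ([363.7, 244.6], 0.24)]
lid_handle T [([402.7, 211.6], 0.89)]
lid_handle S [([388.4, 273.6], 0.77), ([492.7, 332.0], 0.39)]
bin T [([186.7, 225.2], 0.62), ([197.2, 334.8], 0.6)]
bin S [([239.3, 194.1], 0.62), ([166.9, 253.8], 0.57)]
bin_lug T [([154.9, 220.2], 0.96), ([214.3, 361.1], 0.72), ([297.7, 124.7], 0.25)]
bin_lug S [([226.6, 166.7], 0.75), ([155.1, 257.0], 0.65), ([401.2, 231.5], 0.65)]
bin_spot T [([368.3, 202.0], 0.43), ([492.9, 167.1], 0.25)]
bin_spot S []
bearing1_center T [([365.7, 204.5], 0.75)]
bearing1_center S [([364.6, 249.4], 0.74), ([359.4, 242.8], 0.45)]
bearing2_center T [([176.4, 156.3], 0.53), ([344.8, 220.3], 0.51)]
bearing2_center S [([335.3, 244.8], 0.6), ([374.4, 200.5], 0.21)]
bearing3_center T [([348.3, 184.4], 0.72), ([420.9, 193.6], 0.72), ([493.9, 166.9], 0.33)]
bearing3_center S [([366.9, 231.6], 0.71), ([422.7, 297.6], 0.62)]
{'clock': 1.1, 'joint_pos': array([ 83.717,  20.547,   0.683,  -0.   , -70.135, -16.506]), 'qvel': array([-0.005,  0.089, -0.005,  0.131,  0.041, -0.044]), 'tau': array([ -0.   , -58.24 ,  29.33 ,   7.003,   0.012,  -0.   ]), 'tool_pos': array([0.261, 0.622, 0.227]), 'orientation': array([-179.999,    0.001,  -22.789]), 'force': array([ 0.027,  0.972, -0.514]), 'moment': array([-0.036, -0.032,  0.01 ]), 'gripper_force': 0.0, 'opening': 0.08769532034195877}
```

View pics/top0.png

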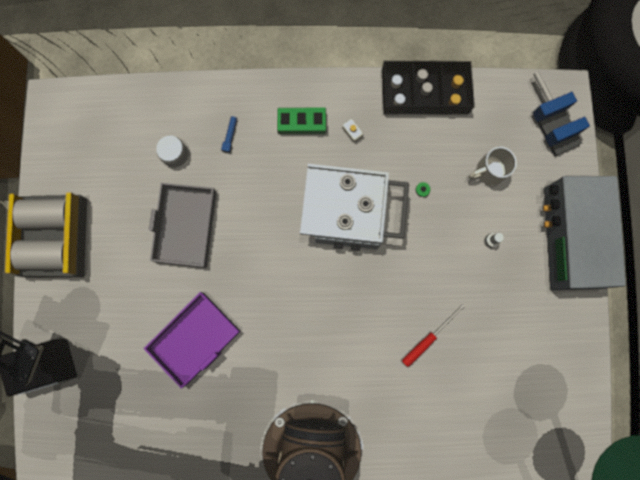

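View pics/side0.png

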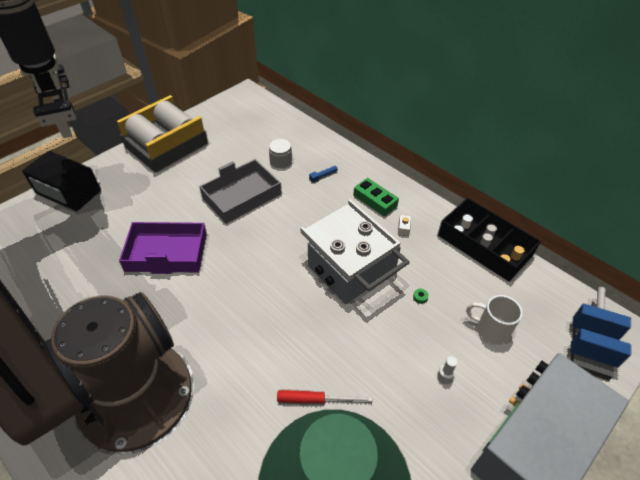

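The top view shows two bins: grey at (187,225), with its lug on the left at (155,220), and purple at (197,335). The grey one is the bin meant and the purple one is the look-alike. The box is at (345,205), with three steel bearings on the lid at (348,183), (366,205) and (345,222). The green ring at (423,189) on the counter is the bearing look-alike. Next I measure the poses and confirm in a crop.

```bash
python3 - <<'E'
from h import *
np.set_printoptions(precision=4,suppress=True)
T=snap('top');S=snap('side')
im=T['color'][140:290,130:430,::-1];cv2.imwrite('pics/crop1.png',cv2.resize(im,(800,400),interpolation=cv2.INTER_CUBIC))
for n,a,b,z in [('hinge',(319.9,201.1),(335.5,225.9),.094),('lip',(306,197.5),(328.3,215.8),.094),('handle',(402.7,211.6),(388.4,273.6),.1),('box',(350.7,210.9),(351.9,266.8),0),('bin',(186.7,225.2),(239.3,194.1),0),('lug',(154.9,220.2),(226.6,166.7),.05),
 ('b1',(365.7,204.5),(364.6,249.4),.107),('b2',(344.8,220.3),(335.3,244.8),.107),('b3',(348.3,184.4),(366.9,231.6),.107),]:
    x,r=tri((T,S),(a,b));print(n,x,np.round(r,4),'T@z',onz(T,a,z)[:2],'S@z',onz(S,b,z)[:2])
for n,z in (('bin',.045),('lid',.11),('lid_handle',.1),('bin_lug',.07)):
    for d in ctrl.silhouettes(T,n)[:4]:
        m=d['mask'].astype('uint8');c=max(cv2.findContours(m,0,1)[0],key=cv2.contourArea)
        P=np.array([onz(T,q[0],z)[:2] for q in c]).astype('float32')
        r=cv2.minAreaRect(P*1000);print(n,round(d['p'],2),d['centre'],r)
c,d=ray(T,(320,240));print('cam',c,d)
E
```

```text
hinge [ 0.5849 -0.028   0.0934] [0.0007 0.0007] T@z [ 0.5843 -0.0276] S@z [ 0.5851 -0.0287]
lip [0.592  0.0037 0.1011] [0.0004 0.0004] T@z [0.5931 0.004 ] S@z [0.5971 0.0079]
handle [ 0.5587 -0.2176  0.0989] [0.0027 0.0027] T@z [ 0.5565 -0.2156] S@z [ 0.5604 -0.2196]
box [ 0.5754 -0.1018  0.0019] [0.0011 0.0011] T@z [ 0.5766 -0.1025] S@z [ 0.5756 -0.1003]
bin [0.5417 0.3007 0.0056] [0.0055 0.0055] T@z [0.5471 0.2989] S@z [0.5402 0.3085]
lug [0.549  0.3616 0.0664] [0.0015 0.0015] T@z [0.5528 0.3653] S@z [0.5578 0.3783]
b1 [ 0.5749 -0.1324  0.0994] [0.0012 0.0012] T@z [ 0.5726 -0.131 ] S@z [ 0.5709 -0.1367]
b2 [ 0.534  -0.0806  0.1087] [0.0037 0.0037] T@z [ 0.5371 -0.083 ] S@z [ 0.5319 -0.0777]
b3 [ 0.6246 -0.0951  0.0935] [0.0027 0.0027] T@z [ 0.6195 -0.0926] S@z [ 0.6172 -0.1036]
bin 0.6 [196.0, 337.7] ((268.87335205078125, 275.20263671875), (140.79071044921875, 198.70689392089844), 44.434017181396484)
lid 0.29 [349.2, 205.3] ((574.6082153320312, -105.91116333007812), (235.66627502441406, 168.10804748535156), 82.828857421875)
lid_handle 0.62 [345.0, 204.2] ((576.1357421875, -107.57569885253906), (234.97586059570312, 164.98646545410156), 82.805419921875)
lid_handle 0.36 [354.5, 129.5] ((748.498291015625, -104.31973266601562), (54.769508361816406, 35.367431640625), 37.66295623779297)
bin_lug 0.82 [193.7, 341.3] ((270.4775695800781, 269.3526306152344), (138.29995727539062, 193.5225830078125), 44.3847541809082)
bin_lug 0.75 [182.4, 225.4] ((540.0250854492188, 300.0442810058594), (152.99462890625, 193.57203674316406), 83.37004852294922)
cam [ 0.3288 -0.0232  1.4597] [ 0.1207 -0.0025 -0.9928]
```

View pics/crop1.png

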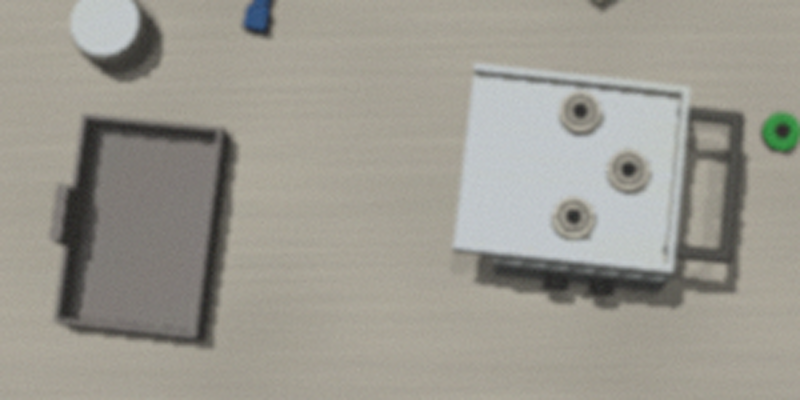

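The crop confirms that the grey bin has its lug on the left, away from the box, and that the three steel bearings lie on the lid. The green ring is off the lid. I refine both poses from the corners.

```bash
python3 - <<'E'
from h import *
np.set_printoptions(precision=4,suppress=True)
T=snap('top')
f=lambda q,z:onz(T,(130+q[0]/800*300,140+q[1]/400*150),z)[:2]
B=np.array([f(q,.045) for q in ((85,117),(230,132),(205,342),(58,320))]);print('bin corners',B,B.mean(0),[np.linalg.norm(B[i]-B[i-1]) for i in range(4)])
ang=lambda v:np.degrees(np.arctan2(-v[0],v[1]))
print('bin yaw',ang(B[0]-B[1]),ang(B[3]-B[2]),np.degrees(np.arctan2(*(B[0]-B[3])[::-1])),np.degrees(np.arctan2(*(B[1]-B[2])[::-1])))
L=np.array([f((475,66),.1),f((455,249),.1),f((672,272),.114),f((690,90),.114)]);print('lid',L,L.mean(0))
print('box yaw',ang(L[0]-L[3]),ang(L[1]-L[2]),np.degrees(np.arctan2(*(L[0]-L[1])[::-1])),np.degrees(np.arctan2(*(L[3]-L[2])[::-1])),[np.linalg.norm(L[i]-L[i-1]) for i in range(4)])
print('handle bar',f((742,113),.106),f((731,263),.106))
print('lug top',f((65,185),.07),f((54,242),.07))
E
```

```text
bin corners [[0.6419 0.3519]
 [0.6254 0.219 ]
 [0.4377 0.2394]
 [0.4584 0.3724]] [0.5408 0.2957] [np.float64(0.184645298740777), np.float64(0.13399063897524452), np.float64(0.18886242420274024), np.float64(0.1345096302673926)]
bin yaw -7.061219543302812 -8.85540473274653 -6.350594377501788 -6.229008262898268
lid [[ 0.6684 -0.0018]
 [ 0.5098  0.0169]
 [ 0.486  -0.1648]
 [ 0.6417 -0.1848]] [ 0.5765 -0.0836]
box yaw -8.29617525938791 -7.468322012895232 -6.711646739672242 -7.30707377677706 [np.float64(0.1849754675201976), np.float64(0.15972128262358673), np.float64(0.18328881182738962), np.float64(0.15703540209638497)]
handle bar [ 0.623  -0.2299] [ 0.4938 -0.2159]
lug top [0.5754 0.3618] [0.5248 0.3704]
```

Emit:
{"op": "carry_out", "data": {"deltas": [[[0.45,0.16,0,-0.022,1],[0.9,0.315,0,-0.044,1],[0.9,0.315,0,-0.044,1],[0.9,0.315,0,-0.044,1],[0.9,0.315,0,-0.044,1]]]}}

```text
clock: 1.95
tool_pos: [0.406, 0.4912, 0.2269]
orientation: [180.0, -0.0, -7.2]
force: [-0.5, 0.1, -0.3]
opening: 0.0873
gripper_force: 0.0
```

```bash
cat >> h.py <<'E'
def to(x,y,z,yaw):
    o=ctrl.get_obs();R=Ro.from_euler('xyz',o['orientation'],degrees=True)
    d=R.inv().apply(np.array([x,y,z])-o['tool_pos'])/.2
    dy=(yaw-o['orientation'][2]+180)%360-180
    print('clk',round(o['clock'],2),'pos',np.round(o['tool_pos'],4),'rpy',np.round(o['orientation'],2),'F',np.round(o['force'],1),'op',round(o['opening'],4),'gf',round(o['gripper_force'],1),'\n delta',np.round(d,4),'turn',round(-dy/360,4))
E
python3 -c "
from h import *
to(.549,.363,.12,-6.9)"
```

```text
clk 1.95 pos [0.406  0.4912 0.2269] rpy [ 1.7999e+02 -2.0000e-02 -7.1900e+00] F [-0.5  0.1 -0.3] op 0.0873 gf 0.0 
 delta [0.7892 0.5463 0.535 ] turn -0.0008
```

Emit:
{"op": "carry_out", "data": {"deltas": [[[0.4,0.28,0.2,0,1],[0.79,0.546,0.45,0,1],[0.79,0.546,0.535,0,1],[0.79,0.546,0.535,0,1],[0.79,0.546,0.535,0,1]]]}}

```text
clock: 2.45
tool_pos: [0.5474, 0.3638, 0.1165]
orientation: [179.8, 0.1, -7.1]
force: [-0.0, -0.2, -0.3]
opening: 0.0876
gripper_force: 0.0
```

```bash
python3 - <<'E'
from h import *
T=snap('top');S=snap('side')
cv2.imwrite('pics/g1.png',np.hstack([cv2.resize(T['color'][150:300,100:250],(400,400)),cv2.resize(S['color'][90:240,150:300],(400,400))])[:,:,::-1])
to(.549,.363,.04,-6.9)
for p in (T,S):print(proj(p,np.array([.549,.363,.07])))
E
```

```text
clk 2.55 pos [0.5472 0.3644 0.117 ] rpy [ 1.7981e+02  1.4000e-01 -7.1300e+00] F [-1.3 -0.1 -0.5] op 0.0875 gf 0.0 
 delta [0.0108 0.0047 0.3851] turn -0.0007
[153.57488852 220.49713784]
[226.65831464 165.44422602]
```

View pics/g1.png

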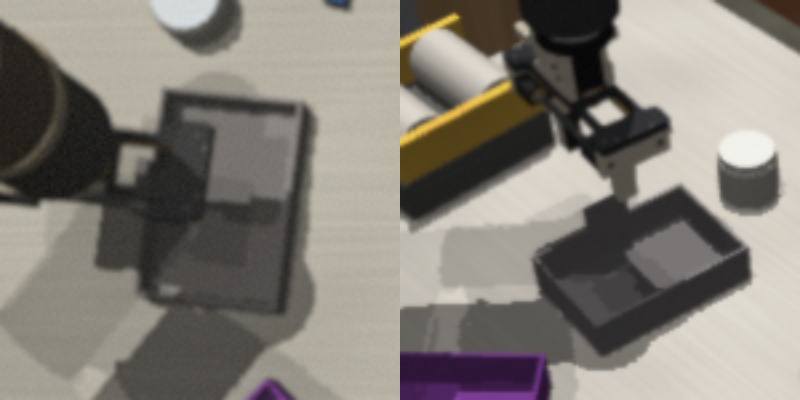

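The gripper is above the lug: in the side crop the lug top is at about (605,205), which matches my projection of it. I descend and grip.

Emit:
{"op": "carry_out", "data": {"deltas": [[[0.01,0,0.2,0,1],[0.01,0,0.385,0,1],[0.01,0,0.385,0,1],[0.01,0,0.385,0,1],[0.01,0,0.385,0,0]]]}}

```text
clock: 3.05
tool_pos: [0.5496, 0.3685, 0.0452]
orientation: [-179.8, -0.1, -6.9]
force: [0.3, -0.6, 1.0]
opening: 0.0838
gripper_force: 0.0
```

Emit:
{"op": "carry_out", "data": {"deltas": [[[0,0,0,0,-0.5],[0,0,0,0,-1],[0,0,0,0,-1],[0,0,0,0,-1],[0,0,0,0,-1]]]}}

```text
clock: 3.55
tool_pos: [0.5487, 0.3667, 0.0428]
orientation: [-180.0, -0.0, -7.0]
force: [0.6, 0.1, -0.7]
opening: 0.0457
gripper_force: 0.0
```

```bash
python3 -c "
from h import *
to(.602,.1075,.04,-7.4)"
```

```text
clk 3.55 pos [0.5487 0.3667 0.0428] rpy [-1.7999e+02 -1.0000e-02 -6.9600e+00] F [ 0.6  0.1 -0.7] op 0.0457 gf 0.0 
 delta [0.4214 1.2541 0.0137] turn 0.0012
```

Emit:
{"op": "carry_out", "data": {"deltas": [[[0,0,0,0,-1],[0,0,0,0,-1],[0,0,0,0,-1],[0,0,0,0,-1],[0,0,0,0,-1]]]}}

```text
clock: 4.05
tool_pos: [0.5486, 0.3667, 0.0425]
orientation: [180.0, 0.0, -6.9]
force: [0.6, -0.2, 0.5]
opening: 0.0101
gripper_force: 30.0
```

```bash
python3 -c "
from h import *
to(.602,.1075,.042,-7.4)"
```

```text
clk 4.05 pos [0.5486 0.3667 0.0425] rpy [180.     0.    -6.95] F [ 0.6 -0.2  0.5] op 0.0101 gf 30.0 
 delta [0.4216 1.2543 0.0024] turn 0.0013
```

The lug is held at 10.1 mm opening with 30 N. I slide the bin now.

Emit:
{"op": "carry_out", "data": {"deltas": [[[0.034,0.1,0,0,-1],[0.067,0.2,0,0,-1],[0.1,0.3,0,0,-1],[0.134,0.4,0,0,-1],[0.168,0.5,0,0.001,-1]]]}}

```text
clock: 4.55
tool_pos: [0.5701, 0.2611, 0.0425]
orientation: [180.0, 0.0, -7.4]
force: [1.0, 1.0, -1.1]
opening: 0.0096
gripper_force: 30.0
```

Emit:
{"op": "carry_out", "data": {"deltas": [[[0.034,0.1,0,0,-1],[0.067,0.2,0,0,-1],[0.1,0.3,0,0,-1],[0.134,0.4,0,0,-1],[0.134,0.4,0,0,-1]]]}}

```text
clock: 5.05
tool_pos: [0.5863, 0.1767, 0.0425]
orientation: [179.9, 0.0, -7.5]
force: [0.5, -1.2, -2.0]
opening: 0.01
gripper_force: 30.0
```

```bash
python3 - <<'E'
from h import *
to(.602,.1075,.042,-7.4)
T=snap('top');S=snap('side')
cv2.imwrite('pics/g2.png',np.hstack([cv2.resize(T['color'][150:300,200:350],(400,400)),cv2.resize(S['color'][140:290,210:360],(400,400))])[:,:,::-1])
E
```

```text
clk 5.05 pos [0.5863 0.1767 0.0425] rpy [ 1.7993e+02  5.0000e-02 -7.5000e+00] F [ 0.5 -1.2 -2. ] op 0.01 gf 30.0 
 delta [0.1229 0.3326 0.0027] turn -0.0003
```

View pics/g2.png

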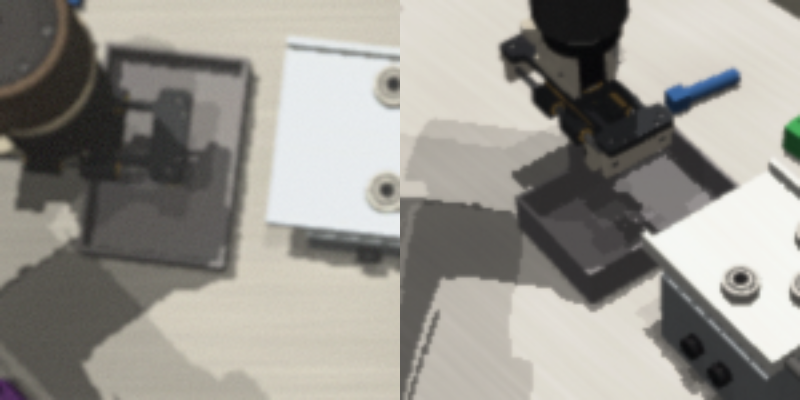

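The bin follows the gripper, parallel to the lid, with its box-side corners at about (294,173) and (285,250). I measure what is left to go.

```bash
python3 - <<'E'
from h import *
np.set_printoptions(precision=4,suppress=True)
T=snap('top')
f=lambda q,z:onz(T,(200+q[0]*.375,150+q[1]*.375),z)[:2]
B=np.array([f(q,.045) for q in ((250,62),(228,268),(82,252),(108,46))])
d=B[0]-B[1];print(B,'yaw',np.degrees(np.arctan2(d[1],d[0])),'len',np.linalg.norm(d))
th=np.radians(-7.4);ux=np.array([np.cos(th),np.sin(th)]);uy=np.array([-np.sin(th),np.cos(th)])
bc=np.array([.5749,-.1017])
for c,n in ((B.mean(0),'centre'),(B[:2].mean(0),'wall')):print(n,'in box frame',(c-bc)@ux,(c-bc)@uy)
o=ctrl.get_obs()['tool_pos'][:2];print('tool in box',(o-bc)@ux,(o-bc)@uy)
E
```

```text
[[0.6618 0.0336]
 [0.4772 0.0543]
 [0.493  0.1831]
 [0.6788 0.1611]] yaw -6.407700475755926 len 0.18579268761258458
centre in box frame -0.02424023374631431 0.20835824409755938
wall in box frame -0.02410612236323143 0.14374941090995733
tool in box -0.024997156769313408 0.2800998046159175
```

Emit:
{"op": "carry_out", "data": {"deltas": [[[0.04,0.08,0,0,-1],[0.08,0.16,0,0,-1],[0.12,0.24,0,0,-1],[0.122,0.3,0,0,-1],[0.122,0.31,0,0,-1]]]}}

```text
clock: 5.7
tool_pos: [0.6027, 0.1142, 0.0426]
orientation: [180.0, -0.0, -7.4]
force: [-0.2, 0.7, -2.3]
opening: 0.01
gripper_force: 30.0
```

Emit:
{"op": "carry_out", "data": {"deltas": [[[0,0.007,0,0,-1],[0,0.012,0,0,-1],[0,0.017,0,0,-1],[0,0.017,0,0,-1]]]}}

```text
clock: 6.1
tool_pos: [0.602, 0.1129, 0.0426]
orientation: [180.0, 0.0, -7.3]
force: [0.2, 0.4, -1.3]
opening: 0.0097
gripper_force: 30.0
```

```bash
python3 - <<'E'
from h import *
to(.602,.1075,.042,-7.4)
T=snap('top');S=snap('side')
cv2.imwrite('pics/g3.png',np.hstack([cv2.resize(T['color'][150:300,220:370],(400,400)),cv2.resize(S['color'][140:290,240:390],(400,400))])[:,:,::-1])
E
```

```text
clk 6.1 pos [0.602  0.1129 0.0426] rpy [ 1.7999e+02  1.0000e-02 -7.2800e+00] F [ 0.2  0.4 -1.3] op 0.0097 gf 30.0 
 delta [0.0036 0.0268 0.0028] turn 0.0003
```

View pics/g3.png

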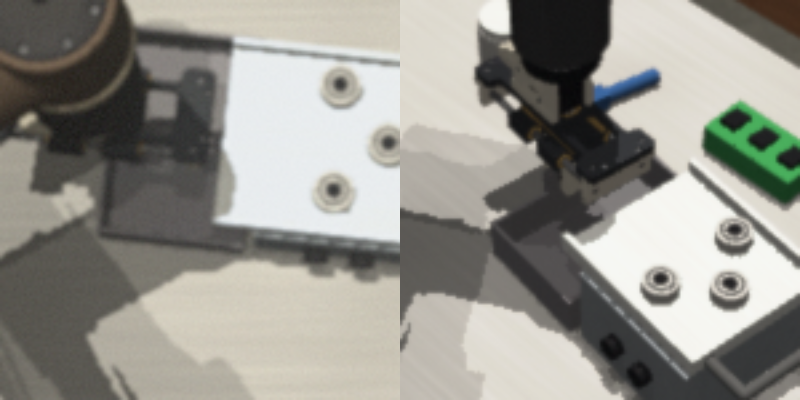

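Emit:
{"op": "carry_out", "data": {"deltas": [[[0,0.005,0,0,-1],[0,0.01,0,0,-1],[0,0.015,0,0,-1],[0,0.02,0,0,-1],[0,0.02,0,0,-1]]]}}

```text
clock: 6.7
tool_pos: [0.6016, 0.1084, 0.0425]
orientation: [180.0, 0.0, -7.3]
force: [0.6, 1.3, -2.0]
opening: 0.0098
gripper_force: 30.0
```

```bash
python3 - <<'E'
from h import *
np.set_printoptions(precision=4,suppress=True)
to(.602,.1075,.042,-7.4)
S=snap('side')
im=S['color'][180:290,250:360]
cv2.imwrite('pics/g4.png',cv2.resize(im,(600,600),interpolation=cv2.INTER_CUBIC)[:,:,::-1])
th=np.radians(-7.4);ux=np.array([np.cos(th),np.sin(th)]);uy=np.array([-np.sin(th),np.cos(th)])
bc=np.array([.5749,-.1017])
for a in((-.085,.075,0),(-.085,.075,.094),(-.095,.080,.045),(-.095,.08,0),(-.08,.11,.094)):
    X=np.r_[bc+a[0]*ux+a[1]*uy,a[2]];print(a,(proj(S,X)-[250,180])*600/110)
E
```

```text
clk 6.7 pos [0.6016 0.1084 0.0425] rpy [179.99   0.01  -7.32] F [ 0.6  1.3 -2. ] op 0.0098 gf 30.0 
 delta [0.0026 0.0044 0.0027] turn 0.0002
(-0.085, 0.075, 0) [317.388  463.1471]
(-0.085, 0.075, 0.094) [316.1304 335.6784]
(-0.095, 0.08, 0.045) [292.9363 407.5285]
(-0.095, 0.08, 0) [294.1429 466.7482]
(-0.08, 0.11, 0.094) [278.3082 283.7237]
```

View pics/g4.png

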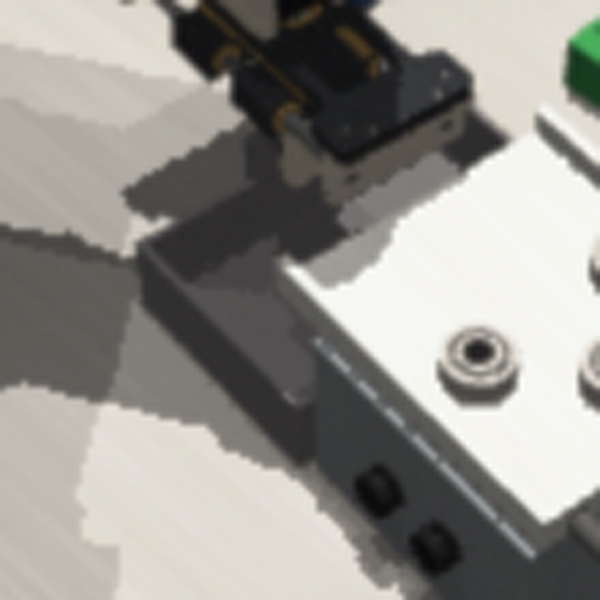

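The bin stands parallel to the box with a gap of a few millimetres. The box edge is at (317,340–460) in the crop and the bin corner at (302,466). I release it and rise.

Emit:
{"op": "carry_out", "data": {"deltas": [[[0,0,0,0,-0.6],[0,0,0,0,-0.4],[0,0,0,0,-0.23],[0,0,0,0,-0.23],[0,0,0,0,-0.23]]]}}

```text
clock: 7.25
tool_pos: [0.6017, 0.1087, 0.0426]
orientation: [-180.0, -0.0, -7.3]
force: [-0.1, -0.1, -0.5]
opening: 0.0337
gripper_force: 0.0
```

Emit:
{"op": "carry_out", "data": {"deltas": [[[0,0,-0.1,0,-0.23],[0,0,-0.3,0,-0.23],[0,0,-0.55,0,-0.23],[0,0,-0.7,0,-0.23],[0,0,-0.7,0,-0.23]]]}}

```text
clock: 7.75
tool_pos: [0.6043, 0.1095, 0.1883]
orientation: [-179.8, -0.5, -7.3]
force: [-0.3, 0.1, -0.5]
opening: 0.0336
gripper_force: 0.0
```

```bash
python3 - <<'E'
from h import *
to(.5594,-.2207,.18,-7.4)
E
```

```text
clk 7.75 pos [0.6043 0.1095 0.1883] rpy [-179.76   -0.46   -7.27] F [-0.3  0.1 -0.5] op 0.0336 gf 0.0 
 delta [-0.0143  1.6665  0.0343] turn 0.0004
```

Emit:
{"op": "carry_out", "data": {"deltas": [[[0,0.2,0,0,-0.23],[0,0.4,0,0,-0.23],[0,0.6,0,0,-0.23],[0,0.8,0,0,-0.23],[0,0.9,0,0,-0.23]]]}}

```text
clock: 8.25
tool_pos: [0.5776, -0.0724, 0.182]
orientation: [180.0, 0.1, -7.4]
force: [0.2, 0.3, 0.7]
opening: 0.0337
gripper_force: 0.0
```

Emit:
{"op": "carry_out", "data": {"deltas": [[[0,0.2,0,0,-0.23],[0,0.4,0,0,-0.23],[0,0.6,0,0,-0.23],[0,0.76,0,0,-0.23],[0,0.76,0,0,-0.23]]]}}

```text
clock: 8.75
tool_pos: [0.5582, -0.2238, 0.1816]
orientation: [180.0, 0.1, -7.5]
force: [0.4, 0.8, -0.3]
opening: 0.0335
gripper_force: 0.0
```

Emit:
{"op": "carry_out", "data": {"deltas": [[[0,0,0,0,-0.23],[0,0,0,0,-0.23]]]}}

```text
clock: 8.95
tool_pos: [0.5593, -0.2202, 0.1821]
orientation: [-180.0, 0.0, -7.3]
force: [-0.3, 0.2, 1.0]
opening: 0.0337
gripper_force: 0.0
```

```bash
python3 - <<'E'
from h import *
np.set_printoptions(precision=4,suppress=True)
to(.5594,-.2207,.081,-7.4)
T=snap('top');S=snap('side')
cv2.imwrite('pics/g5.png',np.hstack([cv2.resize(T['color'][140:290,270:420],(400,400)),cv2.resize(S['color'][190:340,310:460],(400,400))])[:,:,::-1])
# bin pose from top
for d in ctrl.silhouettes(T,'bin')[:3]:
    m=d['mask'].astype('uint8');c=max(cv2.findContours(m,0,1)[0],key=cv2.contourArea)
    P=np.array([onz(T,q[0],.045)[:2] for q in c]).astype('float32')
    print(d['p'],d['centre'],cv2.minAreaRect(P*1000))
for p in(T,S):print(proj(p,np.array([.5594,-.2207,.1])),ctrl.spot_point(p,'lid_handle')[:1])
E
```

```text
clk 8.95 pos [ 0.5593 -0.2202  0.1821] rpy [-179.99    0.03   -7.31] F [-0.3  0.2  1. ] op 0.0337 gf 0.0 
 delta [0.0013 0.0026 0.5056] turn 0.0003
0.91 [192.6, 339.4] ((269.1368408203125, 273.78936767578125), (142.3242950439453, 197.36767578125), 44.32638168334961)
0.89 [272.3, 202.1] ((599.9821166992188, 84.38678741455078), (68.75948333740234, 195.65017700195312), 89.65701293945312)
[404.9008 210.3082] [{'centre': [347.5, 210.6], 'p': 0.74}]
[388.5113 274.114 ] [{'centre': [387.4, 272.1], 'p': 0.71}]
```

View pics/g5.png

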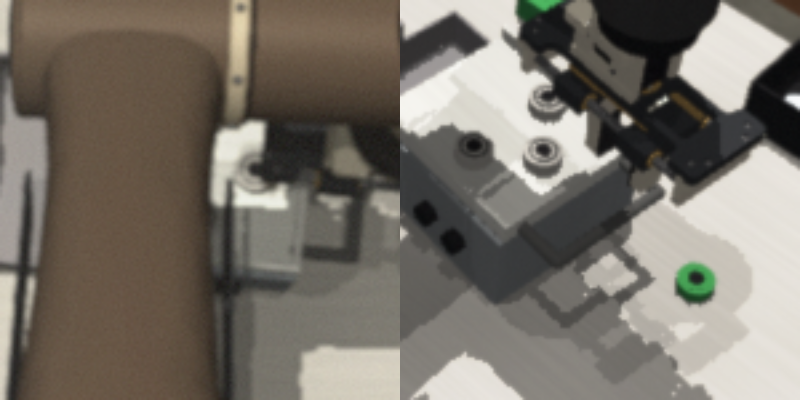

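The gripper is over the middle of the bar, and the predicted handle point is within about 2 px of the one seen, near (388,273) in the side view. I descend slowly.

Emit:
{"op": "carry_out", "data": {"deltas": [[[0,0,0.12,0,-0.23],[0,0,0.24,0,-0.23],[0,0,0.35,0,-0.23],[0,0,0.43,0,-0.23],[0,0,0.505,0,-0.23]]]}}

```text
clock: 9.7
tool_pos: [0.5593, -0.2201, 0.0807]
orientation: [180.0, 0.0, -7.3]
force: [-0.4, -0.1, -0.7]
opening: 0.0336
gripper_force: 0.0
```

Emit:
{"op": "carry_out", "data": {"deltas": [[[0,0,0,0,-0.3],[0,0,0,0,-1],[0,0,0,0,-1],[0,0,0,0,-1],[0,0,0,0,-1]]]}}

```text
clock: 10.2
tool_pos: [0.5601, -0.2204, 0.0825]
orientation: [-180.0, -0.1, -7.3]
force: [0.1, 3.7, 3.8]
opening: 0.0108
gripper_force: 30.0
```

```bash
python3 - <<'E'
from h import *
to(.5594,-.2207,.081,-7.4)
S=snap('side')
cv2.imwrite('pics/g6.png',cv2.resize(S['color'][200:340,320:460],(600,600))[:,:,::-1])
E
```

```text
clk 10.2 pos [ 0.5601 -0.2204  0.0825] rpy [-1.7998e+02 -1.0000e-01 -7.3000e+00] F [0.1 3.7 3.8] op 0.0108 gf 30.0 
 delta [-0.0032  0.0021  0.0077] turn 0.0003
```

View pics/g6.png

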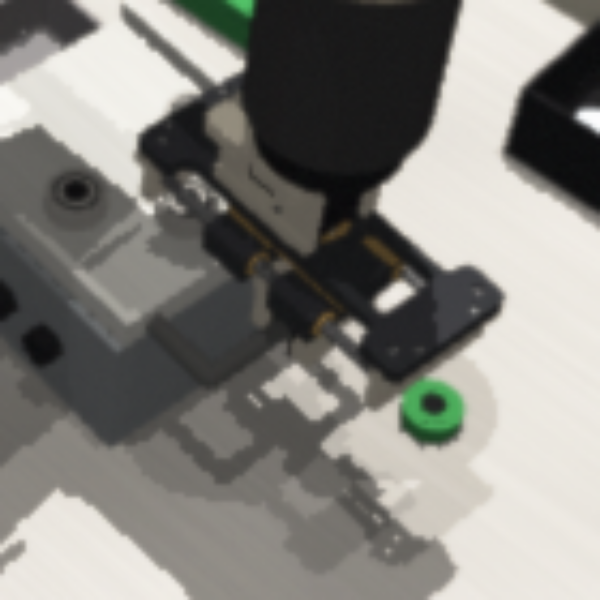

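Emit:
{"op": "carry_out", "data": {"deltas": [[[0,0,0,0,-1],[0,0,0,0,-1],[0,0,0,0,-1]]]}}

```text
clock: 10.55
tool_pos: [0.5601, -0.2204, 0.0825]
orientation: [-180.0, -0.1, -7.3]
force: [-0.7, 4.2, 6.4]
opening: 0.011
gripper_force: 30.0
```

```bash
cat >> h.py <<'E'
# arc: tool deltas (x,y,z units) from lid angle a to b (deg); tool y=-box y, z down
def arc(a0,angs):
    f=lambda a:np.array([-.195*np.cos(a)+.006*np.sin(a), .195*np.sin(a)+.006*np.cos(a)])
    for a in angs:
        d=f(np.radians(a))-f(np.radians(a0)); print(a,'row y %.3f z %.3f'%(-d[0]/.2,-d[1]/.2))
E
python3 - <<'E'
from h import *
to(.5594,-.2207,.081,-7.4)
for a in (0,10,20,25,30,35,40,50): 
    print('from',a); arc(a,np.linspace(a,a+(5 if 20<=a<40 else 10),6)[1:])
E
```

```text
clk 10.55 pos [ 0.5601 -0.2204  0.0825] rpy [-1.7999e+02 -1.0000e-01 -7.2900e+00] F [-0.7  4.2  6.4] op 0.011 gf 30.0 
 delta [-0.0035  0.0021  0.0077] turn 0.0003
from 0
2.0 row y -0.002 z -0.034
4.0 row y -0.004 z -0.068
6.0 row y -0.008 z -0.102
8.0 row y -0.014 z -0.135
10.0 row y -0.020 z -0.169
from 10
12.0 row y -0.008 z -0.033
14.0 row y -0.016 z -0.066
16.0 row y -0.026 z -0.099
18.0 row y -0.037 z -0.131
20.0 row y -0.049 z -0.163
from 20
21.0 row y -0.006 z -0.016
22.0 row y -0.013 z -0.031
23.0 row y -0.020 z -0.047
24.0 row y -0.027 z -0.062
25.0 row y -0.035 z -0.078
from 25
26.0 row y -0.008 z -0.015
27.0 row y -0.016 z -0.030
28.0 row y -0.024 z -0.045
29.0 row y -0.033 z -0.060
30.0 row y -0.042 z -0.074
from 30
31.0 row y -0.009 z -0.014
32.0 row y -0.018 z -0.029
33.0 row y -0.028 z -0.043
34.0 row y -0.038 z -0.057
35.0 row y -0.048 z -0.070
from 35
36.0 row y -0.010 z -0.014
37.0 row y -0.021 z -0.027
38.0 row y -0.032 z -0.040
39.0 row y -0.043 z -0.053
40.0 row y -0.054 z -0.066
from 40
42.0 row y -0.023 z -0.025
44.0 row y -0.047 z -0.049
46.0 row y -0.072 z -0.072
48.0 row y -0.098 z -0.095
50.0 row y -0.124 z -0.116
from 50
52.0 row y -0.027 z -0.021
54.0 row y -0.055 z -0.040
56.0 row y -0.083 z -0.059
58.0 row y -0.113 z -0.077
60.0 row y -0.142 z -0.093
```

Emit:
{"op": "carry_out", "data": {"deltas": [[[0,-0.001,-0.02,0,-1],[0,-0.003,-0.045,0,-1],[0,-0.006,-0.08,0,-1],[0,-0.011,-0.12,0,-1],[0,-0.02,-0.169,0,-1]]]}}

```text
clock: 11.05
tool_pos: [0.5604, -0.2167, 0.1155]
orientation: [180.0, -0.0, -7.3]
force: [6.2, 1.4, -4.9]
opening: 0.0113
gripper_force: 30.0
```

```bash
python3 - <<'E'
from h import *
to(.5594,-.2207,.081,-7.4)
S=snap('side')
cv2.imwrite('pics/g7.png',cv2.resize(S['color'][170:320,280:430],(600,600))[:,:,::-1])
E
```

```text
clk 11.05 pos [ 0.5604 -0.2167  0.1155] rpy [ 1.80e+02 -3.00e-02 -7.31e+00] F [ 6.2  1.4 -4.9] op 0.0113 gf 30.0 
 delta [-0.0027  0.0206  0.1726] turn 0.0003
```

View pics/g7.png

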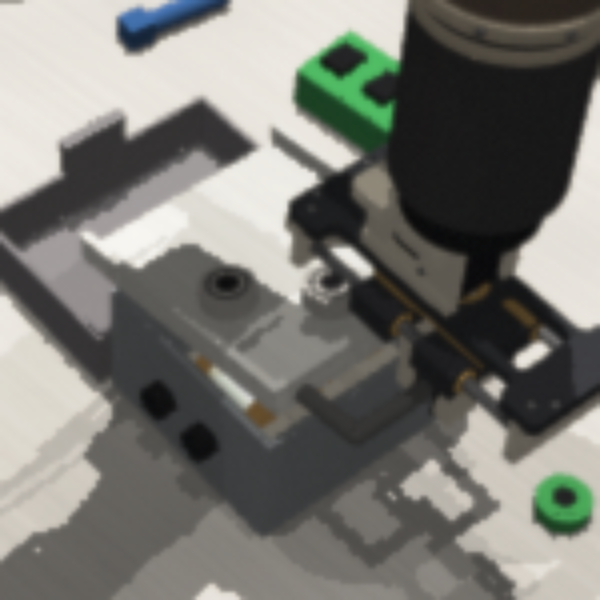

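The lid is rising in the grip: a gap with a fuse shows under it at about (230,390), and the bin stands in place. I carry on along the arc, slowly where the bearings let go.

Emit:
{"op": "carry_out", "data": {"deltas": [[[0,-0.008,-0.033,0,-1],[0,-0.016,-0.066,0,-1],[0,-0.026,-0.099,0,-1],[0,-0.037,-0.131,0,-1],[0,-0.049,-0.163,0,-1]]]}}

```text
clock: 11.6
tool_pos: [0.5616, -0.2075, 0.1483]
orientation: [180.0, -0.0, -7.3]
force: [4.5, -1.6, -3.9]
opening: 0.0107
gripper_force: 30.0
```

Emit:
{"op": "carry_out", "data": {"deltas": [[[0,-0.006,-0.016,0,-1],[0,-0.013,-0.031,0,-1],[0,-0.02,-0.047,0,-1],[0,-0.027,-0.062,0,-1],[0,-0.035,-0.078,0,-1]]]}}

```text
clock: 12.1
tool_pos: [0.5624, -0.201, 0.1639]
orientation: [179.9, -0.0, -7.3]
force: [4.7, -4.4, -2.6]
opening: 0.0109
gripper_force: 30.0
```

Emit:
{"op": "carry_out", "data": {"deltas": [[[0,-0.008,-0.015,0,-1],[0,-0.016,-0.03,0,-1],[0,-0.024,-0.045,0,-1],[0,-0.033,-0.06,0,-1],[0,-0.042,-0.074,0,-1]]]}}

```text
clock: 12.6
tool_pos: [0.5634, -0.1931, 0.179]
orientation: [179.9, -0.1, -7.3]
force: [2.9, -7.0, -1.4]
opening: 0.0112
gripper_force: 30.0
```

Emit:
{"op": "carry_out", "data": {"deltas": [[[0,-0.009,-0.014,0,-1],[0,-0.018,-0.029,0,-1],[0,-0.028,-0.043,0,-1],[0,-0.038,-0.057,0,-1],[0,-0.048,-0.07,0,-1]]]}}

```text
clock: 13.1
tool_pos: [0.5646, -0.1841, 0.1934]
orientation: [179.8, -0.1, -7.3]
force: [3.1, -7.6, 1.1]
opening: 0.0111
gripper_force: 30.0
```

Emit:
{"op": "carry_out", "data": {"deltas": [[[0,-0.01,-0.014,0,-1],[0,-0.021,-0.027,0,-1],[0,-0.032,-0.04,0,-1],[0,-0.043,-0.053,0,-1],[0,-0.054,-0.066,0,-1]]]}}

```text
clock: 13.6
tool_pos: [0.5659, -0.1738, 0.207]
orientation: [179.8, -0.1, -7.3]
force: [2.1, -9.1, 1.8]
opening: 0.0111
gripper_force: 30.0
```

```bash
python3 - <<'E'
from h import *
np.set_printoptions(precision=4,suppress=True)
to(.5594,-.2207,.081,-7.4)
hg=np.array([.5846,-.0271,.094]);th=np.radians(-7.4);uy=np.array([-np.sin(th),np.cos(th)])
o=ctrl.get_obs()['tool_pos'];g=o+[0,0,.019]-hg;y=g[:2]@uy;print('grasp y,z',y,g[2],'r',np.hypot(y,g[2]),'ang',np.degrees(np.arctan2(g[2],-y))-np.degrees(np.arctan2(.006,.195)))
for n in('top','side'):
    p=snap(n)
    for b in('bearing1_center','bearing2_center','bearing3_center','lid_handle','lid_lip','lid_hinge'):
        print(n,b,[(np.round(d['centre']).tolist(),round(d['p'],2)) for d in ctrl.spot_point(p,b)][:3])
E
```

```text
clk 13.6 pos [ 0.5659 -0.1738  0.207 ] rpy [179.8   -0.07  -7.32] F [ 2.1 -9.1  1.8] op 0.0111 gf 30.0 
 delta [-0.003   0.2344  0.6309] turn 0.0002
grasp y,z -0.14790498307502523 0.13200873296307342 r 0.1982477984668166 ang 39.987283047109905
top bearing1_center [([342.0, 199.0], 0.54)]
top bearing2_center [([328.0, 219.0], 0.55)]
top bearing3_center [([420.0, 192.0], 0.4)]
top lid_handle [([387.0, 197.0], 0.57)]
top lid_lip []
top lid_hinge [([319.0, 202.0], 0.71)]
side bearing1_center [([336.0, 229.0], 0.75), ([326.0, 218.0], 0.63)]
side bearing2_center [([304.0, 234.0], 0.53)]
side bearing3_center [([418.0, 296.0], 0.48)]
side lid_handle [([380.0, 229.0], 0.61)]
side lid_lip [([327.0, 227.0], 0.73)]
side lid_hinge [([337.0, 227.0], 0.7), ([330.0, 225.0], 0.22)]
```

The measured angle is 40° and the bearings are sliding. I continue slowly.

Emit:
{"op": "carry_out", "data": {"deltas": [[[0,-0.004,0,0,-1],[0,-0.012,-0.01,0,-1],[0,-0.024,-0.023,0,-1],[0,-0.038,-0.035,0,-1],[0,-0.052,-0.047,0,-1]]]}}

```text
clock: 14.8
tool_pos: [0.5671, -0.1646, 0.2174]
orientation: [179.7, -0.1, -7.3]
force: [0.1, -13.7, 8.9]
opening: 0.0109
gripper_force: 30.0
```

Emit:
{"op": "carry_out", "data": {"deltas": [[[0,-0.013,-0.012,0,-1],[0,-0.026,-0.024,0,-1],[0,-0.04,-0.036,0,-1],[0,-0.054,-0.048,0,-1],[0,-0.077,-0.066,0,-1]]]}}

```text
clock: 15.3
tool_pos: [0.5689, -0.15, 0.2314]
orientation: [179.6, -0.1, -7.3]
force: [-2.4, -13.7, 12.8]
opening: 0.0112
gripper_force: 30.0
```

```bash
cat >> h.py <<'E'
def lidang():
    hg=np.array([.5846,-.0271,.094]);th=np.radians(-7.4);uy=np.array([-np.sin(th),np.cos(th)])
    o=ctrl.get_obs()['tool_pos'];g=o+[0,0,.019]-hg;y=g[:2]@uy;print('r',np.hypot(y,g[2]),'ang',np.degrees(np.arctan2(g[2],-y)-np.arctan2(.006,.195)),'left to 60: row y %.3f z %.3f'%(-(-.0923-y)/.2,-(.1719-g[2])/.2))
E
python3 - <<'E'
from h import *
lidang()
for n in('top','side'):
    p=snap(n)
    for b in('bearing1_center','bearing2_center','bearing3_center'):
        print(n,b,[(np.round(d['centre']).tolist(),round(d['p'],2)) for d in ctrl.spot_point(p,b)][:3])
E
```

```text
r 0.19952682656029527 ang 49.83476534303326 left to 60: row y -0.158 z -0.078
top bearing1_center []
top bearing2_center []
top bearing3_center [([423.0, 190.0], 0.48), ([492.0, 240.0], 0.33)]
side bearing1_center [([309.0, 219.0], 0.72), ([374.0, 214.0], 0.35)]
side bearing2_center [([296.0, 229.0], 0.62)]
side bearing3_center [([371.0, 213.0], 0.71), ([320.0, 178.0], 0.62), ([326.0, 218.0], 0.57)]
```

The radial force shows that my commanded radius is slightly too short. The chord from the shut pose gives 50.0°, which agrees with the angle estimate. I relax outward a little and finish to 60°.

Emit:
{"op": "carry_out", "data": {"deltas": [[[0,-0.004,-0.025,0,-1],[0,-0.022,-0.045,0,-1],[0,-0.045,-0.062,0,-1],[0,-0.072,-0.078,0,-1],[0,-0.1,-0.092,0,-1]]]}}

```text
clock: 16.2
tool_pos: [0.5716, -0.128, 0.2482]
orientation: [179.8, -0.1, -7.3]
force: [1.5, -7.6, 6.4]
opening: 0.0111
gripper_force: 30.0
```

```bash
cat >> h.py <<'E'
def chord():
    o=ctrl.get_obs();c=np.linalg.norm(o['tool_pos']-[.5601,-.2204,.0825]);print('chord ang',np.degrees(2*np.arcsin(c/.3902)),'F',o['force'],o['opening'])
E
python3 -c "
from h import *
lidang();chord()"
```

```text
r 0.20082171334895987 ang 57.81438278256723 left to 60: row y -0.047 z 0.006
chord ang 58.29945650598385 F [ 1.51244826 -7.55595407  6.37709767] 0.011136715650460554
```

Emit:
{"op": "carry_out", "data": {"deltas": [[[0,-0.009,-0.008,0,-1],[0,-0.018,-0.015,0,-1],[0,-0.026,-0.021,0,-1],[0,-0.026,-0.021,0,-1],[0,-0.026,-0.021,0,-1]]]}}

```text
clock: 16.7
tool_pos: [0.5723, -0.1223, 0.2518]
orientation: [179.9, -0.1, -7.3]
force: [1.9, -5.6, 4.8]
opening: 0.0111
gripper_force: 30.0
```

```bash
python3 - <<'E'
from h import *
np.set_printoptions(precision=4,suppress=True)
lidang();chord()
T=snap('top');S=snap('side')
th=np.radians(-7.4);ux=np.array([np.cos(th),np.sin(th)]);uy=np.array([-np.sin(th),np.cos(th)]);bc=np.array([.5749,-.1017])
W=lambda x,y,z:np.r_[bc+x*ux+y*uy,z]
for a in(56,60,64):
    r=np.radians(a);pt=lambda l,n,x:W(x,.075-l*np.cos(r)+n*np.sin(r),.094+l*np.sin(r)+n*np.cos(r))
    print(a,'handle S',proj(S,pt(.195,.006,0)),'T',proj(T,pt(.195,.006,0)),'lip S',proj(S,pt(-.035,0,0)),'lip T',proj(T,pt(-.035,0,0)),'near lid corner S',proj(S,pt(.15,0,-.08)),'T',proj(T,pt(.15,0,-.08)))
for n,p in(('T',T),('S',S)):
    for b in('bearing1_center','bearing2_center','bearing3_center','lid_handle','lid_lip'):
        print(n,b,[(np.round(d['centre'],1).tolist(),round(d['p'],2)) for d in ctrl.spot_point(p,b)][:4])
    for d in ctrl.silhouettes(p,'bearing1')[:6]:
        X=onz(p,d['centre'],.012);print(n,'sil',d['centre'],round(d['p'],2),int(d['mask'].sum()),'box frame',(X[:2]-bc)@ux,(X[:2]-bc)@uy)
    print(n,'bin',[(np.round(d['centre']),round(d['p'],2)) for d in ctrl.silhouettes(p,'bin')[:3]],'bin proj corners',[proj(p,W(x,y,.045)).round() for x,y in((-.095,.08),(.095,.08),(.095,.21),(-.095,.21))])
E
```

```text
r 0.20118995320239935 ang 59.75292209405567 left to 60: row y -0.018 z 0.025
chord ang 60.33872166571859 F [ 1.9238 -5.5997  4.7809] 0.011067632384706082
56 handle S [368.0483 203.3627] T [371.1378 191.7671] lip S [329.7515 228.7103] lip T [311.4257 202.3151] near lid corner S [332.7529 227.224 ] T [355.784 232.419]
60 handle S [364.6916 198.0326] T [365.5952 190.4119] lip S [330.2431 229.5228] lip T [312.3153 202.5164] near lid corner S [330.2622 223.1091] T [351.6451 231.566 ]
64 handle S [361.174  192.8695] T [359.7363 189.1023] lip S [330.7573 230.3174] lip T [313.239 202.71 ] near lid corner S [327.6611 219.094 ] T [347.2769 230.7271]
T bearing1_center []
T bearing2_center []
T bearing3_center [([420.5, 191.3], 0.62)]
T lid_handle []
T lid_lip [([308.7, 200.2], 0.91)]
T sil [423.2, 187.1] 0.49 105 box frame 0.0789602915790929 -0.17016694458115916
T sil [422.0, 343.7] 0.38 568 box frame -0.29765736839806034 -0.20348288918531893
T sil [331.8, 215.8] 0.21 2019 box frame -0.01750911522173828 0.04376424144644025
T bin [(array([192., 338.]), 0.88)] bin proj corners [array([313., 244.]
[... 151 characters left out ...]

S bearing3_center [([420.2, 294.4], 0.73), ([298.1, 231.1], 0.7), ([324.2, 218.2], 0.47)]
S lid_handle [([368.1, 197.5], 0.65)]
S lid_lip [([331.7, 227.8], 0.65), ([320.8, 176.2], 0.65), ([281.0, 159.6], 0.3)]
S sil [418.1, 296.6] 0.63 179 box frame 0.06286491543854877 -0.17216973249975476
S sil [295.2, 231.5] 0.58 124 box frame -0.04980790131783487 0.1790092725478542
S sil [311.4, 223.8] 0.41 129 box frame 0.0017848887255041497 0.17456009802543362
S sil [279.6, 151.6] 0.25 553 box frame 0.10676794626688334 0.47389711927612843
S bin [(array([297., 219.]), 0.84), (array([166., 246.]), 0.62)] bin proj corners [array([304., 255.]), array([361., 221.]), array([330., 193.]), array([274., 224.])]
```

```bash
python3 - <<'E'
from h import *
T=snap('top');S=snap('side')
th=np.radians(-7.4);ux=np.array([np.cos(th),np.sin(th)]);uy=np.array([-np.sin(th),np.cos(th)]);bc=np.array([.5749,-.1017])
def pt(a,l,n,x):
    r=np.radians(a);return np.r_[bc+x*ux+(.075-l*np.cos(r)+n*np.sin(r))*uy,.094+l*np.sin(r)+n*np.cos(r)]
def prof(p,img,A,xs):
    g=cv2.cvtColor(img,cv2.COLOR_RGB2GRAY).astype('float32')
    return [int(cv2.remap(g,*[np.array([[proj(p,pt(a,.195,.006,x))[k] for x in xs]],'float32') for k in(0,1)],1).mean()) for a in A]
i0={'S':cv2.imread('pics/side0.png')[:,:,::-1].copy(),'T':cv2.imread('pics/top0.png')[:,:,::-1].copy()}
L=np.linspace(-.05,-.025,8)
for n,p in(('S',S),('T',T)):
    print(n,'shut',dict(zip(range(-5,6),prof(p,i0[n],range(-5,6),L))))
    for nm,xs in(('near',L),('far',-L)): print(n,nm,dict(zip(range(50,71),prof(p,p['color'],range(50,71),xs))))
g=cv2.cvtColor(S['color'],cv2.COLOR_RGB2GRAY)
print(g[208:240:2,288:338:2])
np.set_printoptions(precision=3,suppress=True)
for q in((308.5,218.1),(299,230.7),(324.2,218.2)):
    X=onz(S,q,.011)[:2]-bc;print(q,X@ux,X@uy)
E
```

```text
S shut {-5: 79, -4: 61, -3: 53, -2: 60, -1: 72, 0: 83, 1: 90, 2: 92, 3: 84, 4: 63, 5: 51}
S near {50: 66, 51: 71, 52: 77, 53: 81, 54: 91, 55: 90, 56: 82, 57: 61, 58: 43, 59: 49, 60: 57, 61: 96, 62: 176, 63: 220, 64: 221, 65: 222, 66: 222, 67: 222, 68: 222, 69: 222, 70: 222}
S far {50: 59, 51: 57, 52: 52, 53: 43, 54: 40, 55: 37, 56: 37, 57: 43, 58: 54, 59: 43, 60: 28, 61: 31, 62: 34, 63: 30, 64: 30, 65: 29, 66: 28, 67: 26, 68: 25, 69: 24, 70: 24}
T shut {-5: 79, -4: 79, -3: 79, -2: 79, -1: 78, 0: 77, 1: 77, 2: 77, 3: 76, 4: 76, 5: 76}
T near {50: 94, 51: 116, 52: 126, 53: 127, 54: 129, 55: 127, 56: 120, 57: 105, 58: 69, 59: 52, 60: 52, 61: 65, 62: 85, 63: 97, 64: 117, 65: 123, 66: 110, 67: 97, 68: 96, 69: 96, 70: 94}
T far {50: 53, 51: 52, 52: 52, 53: 50, 54: 50, 55: 52, 56: 53, 57: 53, 58: 55, 59: 54, 60: 53, 61: 51, 62: 50, 63: 47, 64: 45, 65: 45, 66: 47, 67: 49, 68: 49, 69: 51, 70: 52}
[[225 225 222 208  50  49  48  48  48  47  49  49  48  48  49  49  48  50
   61  83 140 139  81  53  50]
 [226 224 224 211  51  48  49  47  48  47  48  48  49  48  48  50  63  84
   97 138 149 149 14
[... 945 characters left out ...]
2  58  56]
 [ 82 128 187 206 206 207 207 208 197  80  78  80  84  86  88  91  90  89
   84  79  69  59  57  57  56]
 [137 137 174 207 209 209 210 211 197 136  91  85  85  87  86  90  88  78
   67  60  59  57  57  56  56]
 [137 136 104 196 210 211 211 197  95  88  86  85  85  87  86  86  74  41
   39  55  58  57  56  57  56]
 [136 137 106  84 104 125 102  87  85  85  86  84  86  87  78  50  37  38
   47  58  56  55  56  56  55]
 [ 99 136 129  75  75  73  73  86  86  85  85  86  85  60  39  37  44  56
   57  57  56  57  56  55  55]]
(308.5, 218.1) 0.00884086875474685 0.19692388408971062
(299, 230.7) -0.039478014376420886 0.1757897168396358
(324.2, 218.2) 0.04300639950088688 0.17024309777246122
```

Three bright bearings show in the bin at about (302,231), (310,222) and (324,216) in the side view. The bar band in the pictures gives a lid angle of about 59.5°. I make a small nudge up and hold.

Emit:
{"op": "carry_out", "data": {"deltas": [[[0,-0.007,-0.005,0,-1],[0,-0.007,-0.005,0,-1],[0,-0.007,-0.005,0,-1],[0,-0.007,-0.005,0,-1],[0,-0.007,-0.005,0,-1]]]}}

```text
clock: 18.1
tool_pos: [0.5725, -0.1208, 0.2527]
orientation: [179.9, -0.1, -7.3]
force: [2.6, -5.2, 3.2]
opening: 0.0108
gripper_force: 30.0
```

```bash
python3 -c "
from h import *
lidang();chord();print(ctrl.close_job())"
```

```text
r 0.20121282010330985 ang 60.24088491907036 left to 60: row y -0.011 z 0.029
chord ang 60.840488919483924 F [ 2.55683568 -5.16874459  3.19791274] 0.010831966663711815
the job is handed in; nothing more can be done
None
```

I handed the job in at about 18 s: the bin stands a few millimetres off the hinge side with its lug outward, three bearings show in it, and the gripper still holds the lid at about 60° (59–61° by different estimates); the other things on the counter were not touched.

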